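# Stand the blue slide case on end in the storage tray

### The arm

A 6-joint arm with a two-finger parallel gripper is mounted at the origin on the work surface; the furniture and walls round the work are solid. World frame = base frame: x ahead of the robot, y to its left, z up, the work surface at z = 0. Lengths are in m, angles in degrees, forces in N, time in s.
With the tool pointing down it reaches from about 0.4 to 0.825 m from the base axis. Payload 7 kg.
Tool frame: the origin (TCP) lies between the finger pads; the fingertips stand 19 mm ahead of it and the grasp point (between the pads) is the TCP; z points along the fingers, y is the line along which they close (so a half turn about z gives the same grasp; the last joint's range is limited). The gripper opens to 88 mm and grips with 3 to 60 N. Pads are 19 mm wide; open, the fingers measure 130 mm over their backs; the gripper's body (78 mm by 193 mm) begins 47 mm behind the grasp point.
Start: joints at [89.273, 20.546, 0.682, 0, -70.136, -16.507], TCP at [0.2, 0.645, 0.246] pointing down, gripper open.
Joint ranges: [-176.03, 176.03], [-82.01, 121.73], [-58.28, 71.71], [-173.87, 95.51], [-174.79, -0.11], [-173.66, 173.66]. Speed limits (degrees/s): [136.94, 136.94, 172.46, 180, 180, 180].

### API

Orientations are given as [roll, pitch, yaw] about the fixed x, y, z axes, in that order (R = Rz(yaw) Ry(pitch) Rx(roll)).
In Python, from plant import get_obs, snapshot, close_job, spot_in, spot_point gives the robot as it stands.
- The arm moves only by the tool play_rows, never from a script. Its argument "plan" is a list of rows, each a list of 6 numbers: the shift along the tool's x, y, z in cm, then the turn, a rotation vector about the tool's x, y, z in degrees. A call has 1 to 20 rows; each row shifts and turns the commanded pose from where the row before left it, along the tool's axes as they then stand; what a row does not reach is not made up. A row lasts 1/12 s, in which the tool goes at most 41.7 mm and 7.16 degrees, less where a joint would pass 70% of its speed; a pose out of reach is approached as far as the arm can. A call is refused whole if a number of a shift passes 4.17 or a number of a turn 7.16, either way. A call with a gripper value outside its range is refused whole. "grip" is the finger opening in cm, from 0 to 8.76, set as the call begins (left out, the last holds). The fingers move at their own pace and stop on an object; the grip force is fixed at half the most. Time passes only in rows, so rows that do not move let the fingers close. It gives the time, the measured TCP pose, the force, the opening and the grip force at its end, in the units of the state.
- get_obs(): the state, without advancing time (a new reading comes with each control period).
- snapshot(name): name is "side" or "top" or "wrist"; returns a dict with "frame" (400x640x3 uint8, red, green, blue), "fx", "fy", "cx", "cy" (pixels), "position" and "attitude" of the camera in the world. Camera axes: x right, y down, z forward; pixel columns grow to the right and rows downward; lengths in m; the calibration is good to about 2 mm. A picture is of the moment at which its call begins. There is no depth.
- close_job(): hands the job in; it is judged then, once.
Trained networks look in the newest picture that a camera, given by its name, has taken for a name from the list of things; names that differ only in an ending like _2 or _b are one class to them, and where a whole thing is asked for, a point or a joint stands for the part that bears it (a point fixed in the world has none). Each returns a list of dicts, best first, with "score" (0 to 1); they miss things now and then, are a little off and sometimes report something else, mostly with a low value. They report only what shows in the picture. A call takes as long as a camera call. They do not tell look-alikes from the thing itself.
- spot_in(camera, thing): "position" ([x, y, z] in m, in world coordinates, good to about 4 mm: the middle of the surface that is visible of it).
- spot_point(camera, thing): "position" ([x, y, z] in m, in world coordinates, good to about 4 mm: a listed point, or the origin of a listed thing).
The state is a dict: "clock": time; "joint_pos": joint angles; "qvel": joint speeds; "tau": joint torques, N m; "tool_pos": TCP position; "orientation": TCP orientation; "force": force on the tool from outside, world axes, zero at the start; "moment": the same for the moment, N m; "opening": finger opening in m; "gripper_force": force on a finger pad.
Only numpy, scipy, OpenCV 4.12 (cv2) and the standard library are available. Lean on these libraries where they do the work, as an engineer would, in place of code of your own. Each camera call takes 0.05 s, during which the arm holds its last target. There are 200 camera calls.

### The job

Microscope-slide cases are stored standing on end. Stand the blue slide case upright on its narrow plain end inside the white tray, with its white-labelled end on top, and let go so that it stands by itself. Leave the green case lying where it is.

Things in the scene. Friction and masses are not known exactly. Their poses are not given: they have to be found in the camera images.
- blue_case: flat blue closed slide case, an even block 86 x 58 x 26 mm, 90 g, lying lid up on the worktop. Origin: centre of its underside as it lies; x along the 86 mm length towards the end with a white label (on the end face and the lid beside it), y across the 58 mm width (grip here), z out of the lid. Other end plain and flat. Labelled end starts roughly to the robot's right (-y), within 0.3 rad.
- green_case: the same case in green, also lying flat with its lid up, same size and axes; the two cases may have swapped places. Not to be disturbed.
- tray: white shallow open tray, fixed to the worktop, outside 150 mm (its x) x 120 mm (its y) x 12 mm high, walls 4 mm thick, flat inner floor 4 mm above the worktop. Origin: centre of its underside on the worktop; z up.
- blue_case_foot (a point): centre of the blue case's plain end face (58 x 26 mm), on which it shall stand
- blue_case_label (a point): centre of the blue case's white-labelled end face (58 x 26 mm), which shall be on top
There are look-alikes about, which are no part of the job. Of the things that look like the blue_case, the larger one is meant.

How it is judged (in metres and radians):
At the end, for the whole second after the job is handed in: The blue case stands at rest by itself on its plain end, on the floor of the tray inside its walls, labelled end up and upright to within 8 degrees, released; the green case lies within 20 mm of where it started (angle between blue_case's own x axis and vertical below 0.14 rad and x of blue_case_foot in the frame of tray between -0.066 and 0.066 m and y of blue_case_foot in the frame of tray between -0.051 and 0.051 m and height (world z) of blue_case_foot below 0.008 m and linear speed of blue_case below 0.02 m/s and angular speed of blue_case below 0.1 rad/s and contact force between blue_case and tray above 0.2 N and distance of green_case from where it was at the start of the episode below 0.02 m); the robot touches nothing.
It fails at once if the green case is lifted or knocked more than 30 mm from its place (distance of green_case from where it was at the start of the episode above 0.03 m).
It also fails if it takes over 32 s, if anything falls off the work surface, if the arm or the gripper's body presses on something with over 40 N, if the wrist force passes 120 N, or if a joint passes its speed limit or range.

## Working session

There is one attempt and no reset: what is moved stays moved. The work goes in short steps, Python scripts to look and compute and a tool call to move; the robot and the scene stay as the last step left them, time stands still between calls to the robot, and variables do not carry over. Pictures are saved under pics/ and viewed, at most 10 in all, crops included, and the job is handed in when it is done.

Besides the shell and the picture viewer there is one more tool, called after ">>>" in YAML: its name, and indented under it one key for each argument. play_rows: Moves the arm, as the interface text tells. Its arguments: {"type":"object","properties":{"plan":{"type":"array","items":{"type":"array","items":{"type":"number"}}},"grip":{"type":"number"}},"required":["plan"]}

```bash
mkdir -p pics
cat > h.py <<'E'
import numpy as np, cv2
from plant import *
from scipy.spatial.transform import Rotation as R
def snap(n,f=None):
    s=snapshot(n)
    if f: cv2.imwrite('pics/'+f,s['frame'][:,:,::-1])
    return s
E
python3 - <<'E'
from h import *
o=get_obs();print({k:np.round(v,3) for k,v in o.items()})
for c in ['top','side']:
    s=snap(c,c+'1.png');print(c,s['position'],s['attitude'],s['fx'],s['cx'],s['cy'])
    for t in ['blue_case','green_case','tray','blue_case_foot','blue_case_label']:
        print(t,[(np.round(d['position'],3),round(d['score'],2)) for d in spot_point(c,t)])
E
```

```text
{'clock': np.float64(0.0), 'joint_pos': array([ 8.9272e+01,  2.0592e+01,  6.3400e-01, -2.0000e-02, -7.0135e+01,
       -1.6507e+01]), 'qvel': array([-0.006,  0.075,  0.027, -0.052,  0.086, -0.007]), 'tau': array([ 1.0000e-03, -5.8272e+01,  2.9306e+01,  6.9970e+00,  7.0000e-03,
       -0.0000e+00]), 'tool_pos': array([0.2  , 0.644, 0.245]), 'orientation': array([ 1.79905e+02, -9.00000e-03, -1.72420e+01]), 'force': array([ 0.966, -0.271, -0.159]), 'moment': array([ 0.003, -0.019,  0.022]), 'gripper_force': np.float64(0.0), 'opening': np.float64(0.087)}
top [ 0.4106312  -0.23209573  0.8928941 ] [-170.14881584    0.83337996  -89.43296538] 417.40699129931 322.4446637207864 205.89552029828224
blue_case [(array([ 0.563, -0.18 ,  0.002]), 0.68), (array([ 0.584, -0.034, -0.004]), 0.64)]
green_case [(array([ 0.459, -0.189,  0.   ]), 0.8)]
tray [(array([ 0.498, -0.424,  0.   ]), 0.94), (array([0.577, 0.007, 0.014]), 0.59)]
blue_case_foot [(array([0.576, 0.006, 0.014]), 0.88), (array([ 0.558, -0.145,  0.007]), 0.81), (array([ 0.464, -0.188, -0.002]), 0.65)]
blue_case_label [(array([ 0.6  , -0.076,  0.014]), 0.89), (array([ 0.568, -0.208,  0.013]), 0.55)]
side [ 0.13035951 -0.78377684  0.56477375] [-127.03895511    0.5797414   -35.18558919] 363.69046884625453 320.8588742728513 201.1665707773542
blue_case [(array([ 0.563, -0.177, -0.002]), 0.74), (array([ 0.586, -0.036, -0.004]), 0.72)]
green_case [(array([ 0.464, -0.185, -0.001]), 0.55)]
tray [(array([ 0.5  , -0.419,  0.001]), 0.76)]
blue_case_foot [(array([0.574, 0.012, 0.014]), 0.71), (array([ 0.564, -0.148,  0.008]), 0.59)]
blue_case_label [(array([ 0.563, -0.209,  0.011]), 0.94), (array([ 0.601, -0.069,  0.012]), 0.68)]
```

View pics/top1.png

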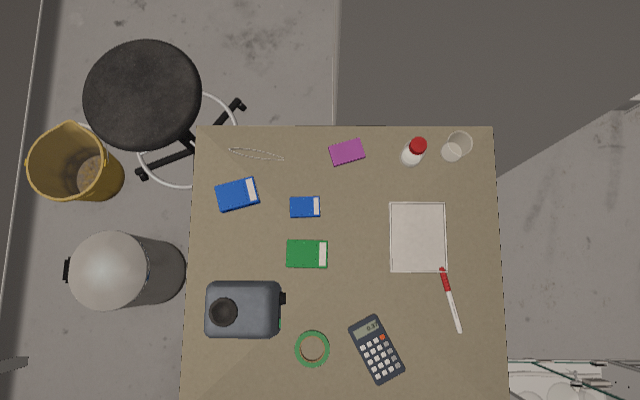

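View pics/side1.png

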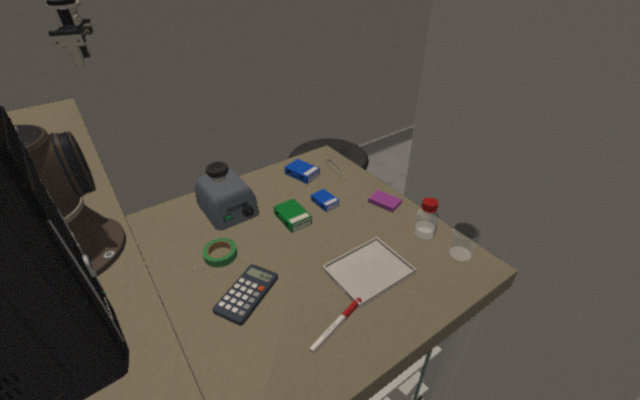

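Top: the larger blue case is at about (237,194), with its label to the right. The small look-alike is at (305,207), green at (307,253) and the tray at (418,237). A dark canister at (242,309) must be kept clear. Both cameras put blue at about (0.588,-0.032) with yaw -72.6°, and the foot-to-label length comes out at 85 mm, as it should.

```bash
cat >> h.py <<'E'
def rot(psi,a):  # case-x yaw psi, tool tilted a about tool y from straight down
    P=np.radians(psi); c,s=np.cos(P),np.sin(P)
    return R.from_matrix(np.array([[c,s,0],[s,-c,0],[0,0,-1.]]).T)*R.from_euler('y',a,degrees=True)
def rows(p1,R1,n,p0=None,R0=None):
    o=get_obs()
    p0=np.array(o['tool_pos'] if p0 is None else p0); R0=R.from_euler('xyz',o['orientation'],degrees=True) if R0 is None else R0
    w=(R0.inv()*R1).as_rotvec(degrees=True)/n; d=(np.array(p1)-p0)/n*100
    out=[]
    for i in range(n):
        Ri=R0*R.from_rotvec(w*i,degrees=True)
        out.append([round(float(v),2) for v in Ri.inv().apply(d)]+[round(float(v),1) for v in w])
    print(out)
E
python3 -c "
from h import *
rows([.588,-.032,.22],rot(-72.6,0),24)"
```

```text
[[2.38, 2.21, 0.11, -0.0, -0.0, 2.3], [2.47, 2.12, 0.11, -0.0, -0.0, 2.3], [2.55, 2.02, 0.11, -0.0, -0.0, 2.3], [2.63, 1.91, 0.11, -0.0, -0.0, 2.3], [2.7, 1.8, 0.11, -0.0, -0.0, 2.3], [2.77, 1.69, 0.11, -0.0, -0.0, 2.3], [2.84, 1.58, 0.11, -0.0, -0.0, 2.3], [2.9, 1.46, 0.11, -0.0, -0.0, 2.3], [2.96, 1.35, 0.11, -0.0, -0.0, 2.3], [3.01, 1.23, 0.11, -0.0, -0.0, 2.3], [3.06, 1.1, 0.11, -0.0, -0.0, 2.3], [3.1, 0.98, 0.11, -0.0, -0.0, 2.3], [3.14, 0.86, 0.11, -0.0, -0.0, 2.3], [3.17, 0.73, 0.11, -0.0, -0.0, 2.3], [3.19, 0.6, 0.11, -0.0, -0.0, 2.3], [3.22, 0.47, 0.11, -0.0, -0.0, 2.3], [3.23, 0.34, 0.11, -0.0, -0.0, 2.3], [3.24, 0.21, 0.11, -0.0, -0.0, 2.3], [3.25, 0.08, 0.11, -0.0, -0.0, 2.3], [3.25, -0.05, 0.11, -0.0, -0.0, 2.3], [3.24, -0.18, 0.11, -0.0, -0.0, 2.3], [3.24, -0.31, 0.11, -0.0, -0.0, 2.3], [3.22, -0.44, 0.11, -0.0, -0.0, 2.3], [3.2, -0.57, 0.11, -0.0, -0.0, 2.3]]
```

>>> play_rows:
  plan:
    - [2.4,2.2,0,0,0,2.3]
    - [2.5,2.1,0,0,0,2.3]
    - [2.5,2.0,0,0,0,2.3]
    - [2.6,1.9,0,0,0,2.3]
    - [2.7,1.8,0,0,0,2.3]
    - [2.8,1.7,0,0,0,2.3]
    - [2.8,1.6,0,0,0,2.3]
    - [2.9,1.5,0,0,0,2.3]
    - [3.0,1.3,0,0,0,2.3]
    - [3.0,1.2,0,0,0,2.3]
    - [3.1,1.1,0,0,0,2.3]
    - [3.1,1.0,0,0,0,2.3]
    - [3.1,0.9,0,0,0,2.3]
    - [3.2,0.7,0,0,0,2.3]
    - [3.2,0.6,0,0,0,2.3]
    - [3.2,0.5,0,0,0,2.3]
    - [3.2,0.3,0,0,0,2.3]
    - [3.2,0.2,0,0,0,2.3]
    - [3.2,0.1,0,0,0,2.3]
    - [3.2,0,0,0,0,2.3]
  grip: 8.7

```text
clock: 2.27
tool_pos: [0.5235, 0.0811, 0.2459]
orientation: [-180.0, 0.0, -63.3]
force: [1.3, 0.9, 1.1]
opening: 0.0868
gripper_force: 0.0
```

>>> play_rows:
  plan:
    - [3.2,-0.2,0.5,0,0,2.3]
    - [3.2,-0.3,0.5,0,0,2.3]
    - [3.2,-0.4,0.5,0,0,2.3]
    - [3.2,-0.6,0.5,0,0,2.3]
    - [0,0,0,0,0,0]

```text
clock: 2.68
tool_pos: [0.5887, -0.0331, 0.224]
orientation: [179.9, -0.0, -72.8]
force: [0.6, 1.6, 0.4]
opening: 0.0871
gripper_force: 0.0
```

Run:
```python
from h import *
o=get_obs();print({k:np.round(v,3) for k,v in o.items()})
s=snap('wrist','w1.png');print(s['position'],s['attitude'])
for t in ['blue_case','blue_case_foot','blue_case_label']:
    print(t,[(np.round(d['position'],3),round(d['score'],2)) for d in spot_point('wrist',t)])
# blue/white segmentation, back-projected on lid plane z=.026
f=cv2.cvtColor(s['frame'],cv2.COLOR_RGB2HSV)
m=cv2.inRange(f,(100,120,40),(130,255,255))
cs,_=cv2.findContours(m,cv2.RETR_EXTERNAL,cv2.CHAIN_APPROX_SIMPLE)
Rc=R.from_euler('xyz',s['attitude'],degrees=True)
for c in cs:
    if cv2.contourArea(c)<800: continue
    q=c[:,0].astype(float); d=Rc.apply(np.c_[(q[:,0]-s['cx'])/s['fx'],(q[:,1]-s['cy'])/s['fy'],np.ones(len(q))])
    w=s['position']+d*((.026-s['position'][2])/d[:,2])[:,None]
    r=cv2.minAreaRect((w[:,:2]*1000).astype(np.float32)); print(r, q.mean(0), np.round(cv2.boxPoints(r)))
```

```text
{'clock': np.float64(2.683), 'joint_pos': array([ 1.5792e+01,  1.3488e+01, -1.2189e+01,  4.3000e-02, -6.4436e+01,
        1.4290e+00]), 'qvel': array([ 3.546, -2.203, -1.973, -1.108, -0.625, -1.516]), 'tau': array([ -2.417, -48.027,  28.599,   6.931,   0.054,   0.296]), 'tool_pos': array([ 0.589, -0.033,  0.224]), 'orientation': array([ 1.79886e+02, -3.60000e-02, -7.27600e+01]), 'force': array([0.613, 1.646, 0.426]), 'moment': array([ 0.147, -0.105, -0.024]), 'gripper_force': np.float64(0.0), 'opening': np.float64(0.087)}
[ 0.60694205 -0.09572187  0.36218009] [ 1.65694059e+02 -8.53412556e-02 -1.62824617e+02]
blue_case [(array([ 0.586, -0.035, -0.002]), 0.78), (array([ 0.563, -0.182,  0.001]), 0.65)]
blue_case_foot [(array([ 0.558, -0.148,  0.009]), 0.87), (array([0.572, 0.009, 0.014]), 0.8)]
blue_case_label [(array([ 0.598, -0.075,  0.012]), 0.82), (array([ 0.563, -0.214,  0.008]), 0.69)]
((585.3208618164062, -34.99650955200195), (56.59589385986328, 85.32322692871094), 16.09488296508789) [326.71875 158.21875] [[546.  -2.]
 [570. -84.]
 [624. -68.]
 [601.  14.]]
((561.2411499023438, -176.47235107421875), (42.87700271606445, 64.3551025390625), 2.2520365715026855) [400.01785714  32.83928571] [[ 539. -145.]
 [ 541. -209.]
 [ 584. -208.]
 [ 581. -143.]]
```

View pics/w1.png

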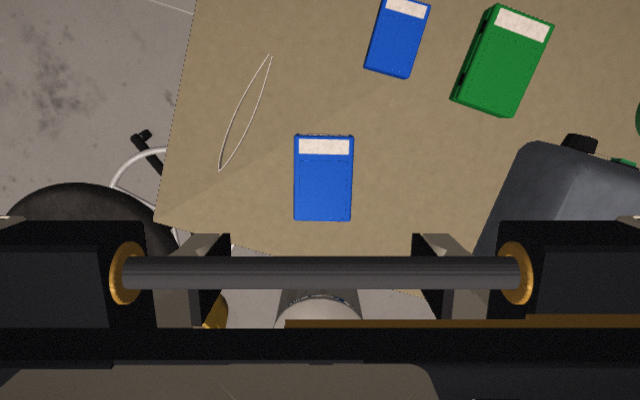

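The wrist view shows the case between the open fingers, lid at (323,180), label up-image. The measured rectangle is 85x57 mm, centred at (0.5855,-0.035) with yaw -74°, which matches the known size.

```bash
python3 -c "
from h import *
A=rot(-73.9,-25);p=np.array([.5897,-.0494,.08])
rows(p,A,6); rows([.5897,-.0494,.025],A,3,p,A)"
```

```text
[[0.34, 0.06, 2.43, 0.1, -4.2, 0.2], [0.51, 0.06, 2.4, 0.1, -4.2, 0.2], [0.69, 0.06, 2.35, 0.1, -4.2, 0.2], [0.86, 0.06, 2.3, 0.1, -4.2, 0.2], [1.02, 0.06, 2.23, 0.1, -4.2, 0.2], [1.18, 0.06, 2.15, 0.1, -4.2, 0.2]]
[[0.77, 0.0, 1.66, 0.0, 0.0, 0.0], [0.77, 0.0, 1.66, 0.0, 0.0, 0.0], [0.77, 0.0, 1.66, 0.0, 0.0, 0.0]]
```

>>> play_rows:
  plan:
    - [0.3,0.1,2.4,0,-4.2,0.2]
    - [0.5,0.1,2.4,0,-4.2,0.2]
    - [0.7,0.1,2.4,0,-4.2,0.2]
    - [0.9,0,2.3,0,-4.2,0.2]
    - [1.0,0,2.2,0,-4.2,0.2]
    - [1.2,0,2.2,0,-4.2,0.2]
    - [0,0,0,0,0,0]
    - [0,0,0,0,0,0]

```text
clock: 3.55
tool_pos: [0.5893, -0.0493, 0.0772]
orientation: [179.5, 25.2, -73.9]
force: [0.0, 1.3, 1.3]
opening: 0.087
gripper_force: 0.0
```

```bash
python3 -c "
from h import *
rows([.5897,-.0494,.025],rot(-73.9,-25),4); print(get_obs()['joint_pos'],get_obs()['tool_pos'],get_obs()['orientation'])"
```

```text
[[0.56, -0.02, 1.18, 0.1, 0.1, 0.0], [0.56, -0.02, 1.18, 0.1, 0.1, 0.0], [0.56, -0.01, 1.18, 0.1, 0.1, 0.0], [0.56, -0.01, 1.18, 0.1, 0.1, 0.0]]
[ -2.02768312  29.51888778  -3.18448201 -25.65307688 -68.33152213
  30.20038694] [ 0.58933232 -0.04932488  0.07723132] [179.45223399  25.24797493 -73.88230676]
```

>>> play_rows:
  plan:
    - [0.56,0,1.18,0,0,0]
    - [0.56,0,1.18,0,0,0]
    - [0.56,0,1.18,0,0,0]
    - [0.56,0,1.18,0,0,0]
    - [0,0,0,0,0,0]

```text
clock: 3.97
tool_pos: [0.5883, -0.0483, 0.0246]
orientation: [179.5, 25.3, -73.8]
force: [-1.0, 0.2, -1.0]
opening: 0.0872
gripper_force: 0.0
```

>>> play_rows:
  plan:
    - [0,0,0,0,0,0]
    - [0,0,0,0,0,0]
    - [0,0,0,0,0,0]
    - [0,0,0,0,0,0]
    - [0,0,0,0,0,0]
    - [0,0,0,0,0,0]
    - [0,0,0,0,0,0]
    - [0,0,0,0,0,0]
  grip: 4.5

```text
clock: 4.63
tool_pos: [0.5904, -0.0494, 0.0276]
orientation: [179.8, 25.2, -73.7]
force: [0.8, -0.1, 3.8]
opening: 0.058
gripper_force: 30.0
```

```bash
cat >> h.py <<'E'
T=np.array([.499,-.4215,0])
FT=None
def final(psi,a): # nominal tool pose with foot at tray centre, z=.004
    return None
E
python3 - <<'E'
from h import *
import json
o=get_obs();p=np.array(o['tool_pos']);Q=R.from_euler('xyz',o['orientation'],degrees=True)
P=np.radians(-73.9);cx=np.array([np.cos(P),np.sin(P),0]);cz=np.array([0,0,1.])
c=np.array([.5855,-.035,.013])
Rc=R.from_matrix(np.c_[cx,np.cross(cz,cx),cz])
foot=Q.inv().apply(c-.043*cx-p); rel=Q.inv()*Rc
json.dump([foot.tolist(),rel.as_quat().tolist()],open('g.json','w'))
print(p,o['orientation'],foot)
def tgt(psi,z,tr=T):   # case x up, tool pointing yaw psi
    R1=Rc; S=R.from_euler('z',psi+73.9,degrees=True)*R.from_rotvec(-np.pi/2*np.cross(cz,cx))*Rc*rel.inv()
    return tr+[0,0,z]-S.apply(foot),S
p1=p+[0,0,.18]
g,S=tgt(-40,.12); print(g,S.as_euler('xyz',degrees=True),S.apply([0,0,1]),(S*rel).apply([1,0,0]))
rows(p1,Q,6,p,Q); rows(g,S,20,p1,Q)
E
```

```text
[ 0.59038543 -0.04944299  0.02762898] [179.77208836  25.17991208 -73.69343799] [-0.0464758   0.00032741  0.0380166 ]
[ 0.48823615 -0.4115692   0.17823133] [179.28659742 -64.81929593 -39.56064317] [ 0.68970376 -0.58592509 -0.42544156] [-1.66533454e-16 -1.66533454e-16  1.00000000e+00]
[[-1.28, 0.01, -2.71, 0.0, 0.0, 0.0], [-1.28, 0.01, -2.71, 0.0, 0.0, 0.0], [-1.28, 0.01, -2.71, 0.0, 0.0, 0.0], [-1.28, 0.01, -2.71, 0.0, 0.0, 0.0], [-1.28, 0.01, -2.71, 0.0, 0.0, 0.0], [-1.28, 0.01, -2.71, 0.0, 0.0, 0.0]]
[[1.51, 1.0, -0.54, 0.6, 4.4, -1.7], [1.51, 1.04, -0.44, 0.6, 4.4, -1.7], [1.51, 1.08, -0.33, 0.6, 4.4, -1.7], [1.5, 1.13, -0.23, 0.6, 4.4, -1.7], [1.48, 1.17, -0.13, 0.6, 4.4, -1.7], [1.45, 1.21, -0.03, 0.6, 4.4, -1.7], [1.41, 1.26, 0.06, 0.6, 4.4, -1.7], [1.36, 1.3, 0.16, 0.6, 4.4, -1.7], [1.3, 1.34, 0.24, 0.6, 4.4, -1.7], [1.24, 1.38, 0.32, 0.6, 4.4, -1.7], [1.17, 1.42, 0.4, 0.6, 4.4, -1.7], [1.09, 1.46, 0.47, 0.6, 4.4, -1.7], [1.01, 1.5, 0.54, 0.6, 4.4, -1.7], [0.92, 1.54, 0.59, 0.6, 4.4, -1.7], [0.83, 1.57, 0.64, 0.6, 4.4, -1.7], [0.73, 1.6, 0.69, 0.6, 4.4, -1.7], [0.62, 1.63, 0.72, 0.6, 4.4, -1.7], [0.52, 1.65, 0.74, 0.6, 4.4, -1.7], [0.41, 1.68, 0.76, 0.6, 4.4, -1.7], [0.3, 1.7, 0.77, 0.6, 4.4, -1.7]]
```

>>> play_rows:
  plan:
    - [-1.3,0,-2.7,0,0,0]
    - [-1.3,0,-2.7,0,0,0]
    - [-1.3,0,-2.7,0,0,0]
    - [-1.3,0,-2.7,0,0,0]
    - [-1.3,0,-2.7,0,0,0]
    - [-1.3,0,-2.7,0,0,0]

```text
clock: 5.13
tool_pos: [0.5899, -0.0476, 0.2081]
orientation: [179.7, 25.2, -73.7]
force: [0.8, -0.8, -0.9]
opening: 0.0579
gripper_force: 30.0
```

>>> play_rows:
  plan:
    - [1.5,1.0,-0.5,0.6,4.4,-1.7]
    - [1.5,1.0,-0.4,0.6,4.4,-1.7]
    - [1.5,1.1,-0.3,0.6,4.4,-1.7]
    - [1.5,1.1,-0.2,0.6,4.4,-1.7]
    - [1.5,1.2,-0.1,0.6,4.4,-1.7]
    - [1.5,1.2,0,0.6,4.4,-1.7]
    - [1.4,1.3,0.1,0.6,4.4,-1.7]
    - [1.4,1.3,0.2,0.6,4.4,-1.7]
    - [1.3,1.3,0.2,0.6,4.4,-1.7]
    - [1.2,1.4,0.3,0.6,4.4,-1.7]
    - [1.2,1.4,0.4,0.6,4.4,-1.7]
    - [1.1,1.5,0.5,0.6,4.4,-1.7]
    - [1.0,1.5,0.5,0.6,4.4,-1.7]
    - [0.9,1.5,0.6,0.6,4.4,-1.7]
    - [0.8,1.6,0.6,0.6,4.4,-1.7]
    - [0.7,1.6,0.7,0.6,4.4,-1.7]
    - [0.6,1.6,0.7,0.6,4.4,-1.7]
    - [0.5,1.7,0.7,0.6,4.4,-1.7]
    - [0.4,1.7,0.8,0.6,4.4,-1.7]
    - [0.3,1.7,0.8,0.6,4.4,-1.7]

```text
clock: 6.8
tool_pos: [0.5127, -0.3476, 0.3071]
orientation: [178.3, -44.3, -48.6]
force: [-0.0, 0.6, -0.0]
opening: 0.0577
gripper_force: 30.0
```

>>> play_rows:
  plan:
    - [0,0,0,0,0,0]
    - [0,0,0,0,0,0]

```text
clock: 6.97
tool_pos: [0.5134, -0.3468, 0.3075]
orientation: [178.5, -44.3, -48.8]
force: [0.1, -0.4, -1.2]
opening: 0.0577
gripper_force: 30.0
```

Run:
```python
from h import *
import json
foot,rq=json.load(open('g.json'));rel=R.from_quat(rq)
o=get_obs();p=np.array(o['tool_pos']);Q=R.from_euler('xyz',o['orientation'],degrees=True)
print(o['joint_pos'],p,'foot',p+Q.apply(foot),'up',(Q*rel).apply([1,0,0]))
for c in ['side','top']:
    s=snap(c,c+'2.png')
    for t in ['tray','blue_case_foot','blue_case_label','green_case']:
        print(c,t,[(np.round(d['position'],3),round(d['score'],2)) for d in spot_point(c,t)])
```

```text
[-25.89479426  -5.53256813 -55.66572108  95.46313293 -17.26008331
 -22.64734304] [ 0.51336838 -0.34680503  0.30748829] foot [ 0.50799436 -0.3426389   0.24782983] up [ 0.2346198  -0.25944235  0.93682614]
side tray [(array([ 0.5  , -0.419,  0.001]), 0.64), (array([ 0.463, -0.182, -0.001]), 0.17)]
side blue_case_foot [(array([ 0.506, -0.338,  0.252]), 0.74), (array([ 0.563, -0.148,  0.005]), 0.67)]
side blue_case_label [(array([ 0.528, -0.364,  0.325]), 0.95), (array([ 0.565, -0.211,  0.009]), 0.82)]
side green_case [(array([ 0.463, -0.189, -0.004]), 0.62)]
top tray [(array([ 0.499, -0.422, -0.001]), 0.68)]
top blue_case_foot [(array([ 0.56 , -0.146,  0.009]), 0.9), (array([ 0.51 , -0.342,  0.248]), 0.72)]
top blue_case_label [(array([ 0.528, -0.367,  0.327]), 0.69), (array([ 0.567, -0.209,  0.01 ]), 0.67), (array([ 0.526, -0.366,  0.282]), 0.33)]
top green_case []
```

View pics/side2.png

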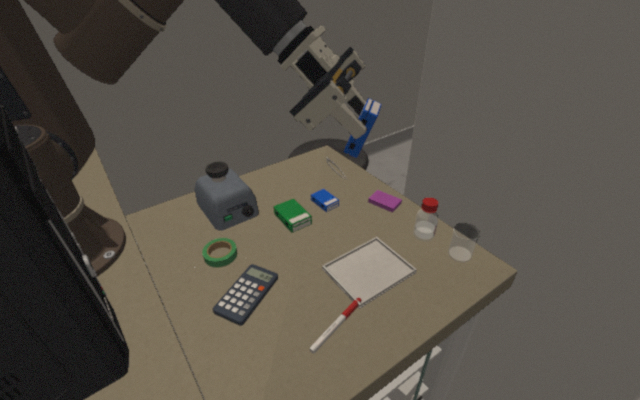

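Side view: the case is held upright-ish at (370,120) and nothing else has moved. But joint 4 hit its limit (95.5°), so this wrist branch is wrong. I'll fit a kinematic model from the logged poses and search for a final yaw with good joint room.

```bash
cat > k.py <<'E'
from h import *
from scipy.optimize import least_squares
LO=np.array([-176.03,-82.01,-58.28,-173.87,-174.79,-.11]);HI=np.array([176.03,121.73,71.71,95.51,-.11,173.66])
D=[([89.272,20.592,.634,-.02,-70.135,-16.507],[.2,.6445,.2452],[179.905,0,-17.24]),
([15.792,13.488,-12.189,.043,-64.436,1.429],[.5887,-.0331,.224],[179.886,0,-72.76]),
([-2.028,29.519,-3.184,-25.653,-68.33,30.2],[.5893,-.0493,.0772],[179.45,25.25,-73.88]),
([-25.895,-5.533,-55.666,95.463,-17.26,-22.647],[.5134,-.3468,.3075],[178.5,-44.3,-48.8])]
E_=lambda s,v:R.from_euler(s,v,degrees=True)
def fk(q,k):
    r0,h0,L2,e,L3,L6,off=k; d=q[1]-q[2]
    A=E_('z',q[0]); B=A*E_('y',d)
    w=A.apply([r0,-off,h0])+(A*E_('y',q[1])).apply([0,0,L2])+B.apply([L3,0,e])
    W=B*E_('x',q[3])*E_('y',-q[4])*E_('x',q[5])
    return w+W.apply([L6,0,0]),W*M
M0=E_('y',D[0][0][1]-D[0][0][2])  # tool mount
b=E_('z',D[0][0][0])*E_('y',D[0][0][1]-D[0][0][2])*E_('x',D[0][0][3])*E_('y',-D[0][0][4])*E_('x',D[0][0][5])
M=b.inv()*E_('xyz',D[0][2]); M=R.from_matrix(np.round(M.as_matrix()))
k0=[.1,.4,.35,.03,.4,.25,.192]
def res(k): return np.concatenate([fk(q,k)[0]-p for q,p,_ in D]+[.005*(np.array(k)-k0)])
K=least_squares(res,k0).x
def ik(p,Rt,q0,reg=1e-4):
    def f(q):
        P,W=fk(q,K); return np.r_[(P-p)*10,(Rt.inv()*W).as_rotvec()*2,reg*(q-q0)]
    s=least_squares(f,np.clip(q0,LO+.2,HI-.2),bounds=(LO,HI)); return s.x,np.abs(s.fun[:6]).max()
E
python3 - <<'E'
from k import *
import json
print(np.round(K,4))
for q,p,o in D:
    P,W=fk(q,K); print(np.round((P-p)*1000,1),np.round((E_('xyz',o).inv()*W).as_rotvec(degrees=True),1))
foot,rq=json.load(open('g.json'));rel=R.from_quat(rq)
for al in range(-180,181,20):
    S=E_('z',al)*R.from_matrix(np.array([[0,0,1],[0,1,0],[1,0,0]])@np.diag([1,-1,-1]).astype(float) if 0 else np.array([[0,0,-1],[0,1,0],[1,0,0.]]))*rel.inv()
    out=[]
    for z in (.12,.006):
        best=min((ik(T+[0,0,z]-S.apply(foot),S,np.array(q0,float)) for q0 in ([-20,20,-10,-90,-60,0],[-20,20,-10,60,-60,0],[-20,20,-10,-150,-40,100],[-20,20,-10,-60,-90,-100])),key=lambda t:t[1])
        out+=[np.round(best[0]).astype(int).tolist(),round(best[1],3)]
    print(al,np.round(S.apply([0,0,1]),2),out)
E
```

```text
[ 0.7334  0.0911  0.0724 -0.0466 -0.1476 -0.0176  0.1255]
[-66.9 -41.9 -62.1] [ 0.  0. 12.]
[ 20.   74.8 -22.9] [-0.  -0.  47.9]
[ 28.3 -91.  133.4] [19.9 47.9 80. ]
[-44.3 -26.2 -48.3] [  19.2   46.5 -161.7]
-180 [-0.9   0.01 -0.43] [[-29, 53, 22, -30, -118, 17], np.float64(0.0), [-29, 76, 72, -40, -140, 0], np.float64(0.161)]
-160 [-0.85 -0.3  -0.43] [[-29, 53, 22, -45, -107, 2], np.float64(0.0), [-29, 91, 72, -46, -116, 0], np.float64(0.383)]
-140 [-0.7  -0.58 -0.43] [[-29, 65, 26, -58, -89, 0], np.float64(0.1), [-29, 103, 72, -58, -94, 0], np.float64(0.553)]
-120 [-0.46 -0.78 -0.43] [[-30, 78, 33, -72, -73, 0], np.float64(0.181), [-29, 111, 72, -73, -76, 0], np.float64(0.646)]
-100 [-0.16 -0.89 -0.43] [[-30, 84, 37, -88, -59, 0], np.float64(0.206), [-29, 113, 72, -88, -60, 0], np.float64(0.675)]
-80 [ 0.15 -0.89 -0.43] [[-30, 81, 35, -103, -45, 0], np.float64(0.185), [-30, 112, 72, -104, -45, 0], np.float64(0.652)]
-60 [ 0.45 -0.79 -0.43] [[-29, 70, 29, -117, -30, 0], np.float64(0.116), [-30, 106, 72, -118, -28, 0], np.float64(0.574)]
-40 [ 0.69 -0.59 -0.43] [[-29, 57, 24, -130, 
[... 672 characters left out ...]
0.89 -0.43] [[-29, 52, 21, 59, -92, 99], np.float64(0.0), [-29, 17, 42, 73, -116, 151], np.float64(0.0)]
100 [-0.15  0.89 -0.43] [[-29, 52, 21, 47, -106, 89], np.float64(0.0), [-29, 17, 42, 78, -134, 145], np.float64(0.0)]
120 [-0.45  0.79 -0.43] [[-29, 52, 21, 32, -117, 75], np.float64(0.0), [-29, 17, 42, 82, -152, 140], np.float64(0.0)]
140 [-0.69  0.59 -0.43] [[-29, 52, 21, 12, -123, 56], np.float64(0.0), [-29, 17, 42, 83, -170, 133], np.float64(0.001)]
160 [-0.85  0.31 -0.43] [[-29, 52, 22, -10, -123, 36], np.float64(0.0), [-29, 31, 49, -42, -169, 0], np.float64(0.071)]
180 [-0.9   0.01 -0.43] [[-29, 53, 22, -30, -118, 17], np.float64(0.0), [-29, 76, 72, -40, -140, 0], np.float64(0.161)]
```

```bash
python3 - <<'E'
s=open('k.py').read()
s=s.replace("E_('x',q[3])*E_('y',-q[4])*E_('x',q[5])","E_('x',S4*q[3])*E_('y',-q[4])*E_('x',-q[5])").replace("E_('x',D[0][0][5])","E_('x',-D[0][0][5])").replace("def fk","S4=1\ndef fk").replace("K=least_squares(res,k0).x","K=least_squares(res,k0,x_scale=.1).x")
open('k.py','w').write(s)
E
python3 - <<'E'
import k; from k import *
for s4 in (1,-1):
    k.S4=s4; K=least_squares(res,k0).x; print(s4,np.round(K,4))
    for q,p,o in D:
        P,W=fk(q,K); print(np.round((P-p)*1000,1),np.round((E_('xyz',o).inv()*W).as_rotvec(degrees=True),1))
E
```

```text
1 [ 0.7334  0.0911  0.0724 -0.0466 -0.1476 -0.0176  0.1255]
[-66.9 -41.9 -62.1] [ 0.  0. -0.]
[ 20.   74.8 -22.9] [ 0. -0.  0.]
[ 28.3 -91.  133.4] [-24.   41.2 -18.9]
[-44.3 -26.2 -48.3] [  19.3   46.4 -161.5]
-1 [ 0.515   0.1884  0.2665 -0.0479  0.0283  0.1898  0.1301]
[-62.1 -27.5 -51.9] [0. 0. 0.]
[  6.3  66.1 -21.8] [0. 0. 0.]
[ 25.7 -26.2 115.7] [0. 0. 0.]
[-63.1 -78.7 -42. ] [ 0.  0. -0.]
```

```bash
python3 - <<'E'
s=open('k.py').read()
s=s.replace("S4=1","S4=-1").replace("L6,off=k","L6,off,w4=k").replace("return w+W","return w+(B*E_('x',S4*q[3])).apply([0,-w4,0])+W").replace(".25,.192]",".25,.0,.19]").replace(".005*(np","RG*(np").replace("S4=-1\n","S4=-1;RG=.005\n")
open('k.py','w').write(s)
E
python3 - <<'E'
import k; from k import *
for rg in (.01,.002,.0003):
  k.RG=rg
  K=least_squares(res,k0,x_scale=.1).x; print(np.round(K,4))
  for q,p,o in D:
    P,W=fk(q,K); print(np.round((P-p)*1000,1))
E
```

```text
[-9.000e-04  2.010e-01  6.010e-01 -6.000e-04  4.652e-01  3.593e-01
 -1.000e-04  1.920e-01]
[-0.  -0.  -0.2]
[ 0.2 -0.   0.2]
[-0.2  0.   0.1]
[ 0.  0. -0.]
[-1.500e-03  2.000e-01  6.019e-01 -1.000e-04  4.653e-01  3.595e-01
 -2.000e-04  1.921e-01]
[-0.  -0.1 -0.2]
[ 0.1 -0.1  0.3]
[-0.   0.1 -0. ]
[-0.  0. -0.]
[-1.500e-03  2.000e-01  6.019e-01 -0.000e+00  4.653e-01  3.595e-01
 -2.000e-04  1.921e-01]
[-0.  -0.1 -0.2]
[ 0.1 -0.1  0.3]
[-0.   0.1 -0. ]
[-0.  0. -0.]
```

```bash
sed -i 's/RG=.005/RG=.002/' k.py
cat >> k.py <<'E'
import json
foot,rq=json.load(open('g.json'));foot=np.array(foot);rel=R.from_quat(rq)
U=R.from_matrix(np.array([[0,0,-1],[0,1,0],[1,0,0.]]))
def tgt(al,z,tr=T,lean=0):  # lean: case leaned about its y (deg)
    S=E_('z',al)*U*rel.inv(); return tr+[0,0,z]-S.apply(foot),S
def pts(q):  # wrist points: forearm end, wrist centre
    A=E_('z',q[0]);B=A*E_('y',q[1]-q[2]);e=A.apply([K[0],-K[6],K[1]])+(A*E_('y',q[1])).apply([0,0,K[2]])
    w=e+B.apply([K[4],0,K[3]]); return e,w,w+(B*E_('x',-q[3])).apply([0,-K[7],0])
E
python3 - <<'E'
from k import *
rng=np.random.default_rng(0)
for al in range(-180,180,20):
    p,S=tgt(al,.006); seen=[]
    for i in range(14):
        q,e=ik(p,S,rng.uniform([-60,0,-50,-170,-120,-170],[20,80,60,90,-5,170]),1e-6)
        if e<.005 and not any(np.abs(q-x).max()<3 for x in seen):
            seen.append(q); print(al,np.round(q).astype(int).tolist(),'margin',round(min((q-LO).min(),(HI-q).min())),[np.round(x,2).tolist() for x in pts(q)])
E
python3 - <<'E'
from k import *
rng=np.random.default_rng(0)
p,S=tgt(-40,.12);print(p,S.as_euler('xyz',degrees=True))
print(ik(np.array(D[2][1]),E_('xyz',D[2][2]),np.array([0,20,0,-10,-60,10.])))
for al in range(-180,180,30):
  for z in(.006,.1):
    p,S=tgt(al,z); r=[ik(p,S,rng.uniform([-60,0,-50,-170,-120,-170],[20,80,60,90,-5,170]),1e-6) for _ in range(10)]
    q,e=min(r,key=lambda t:t[1]); print(al,z,round(e,3),np.round(q).astype(int).tolist())
E
```

```text
[ 0.48823615 -0.4115692   0.17823133] [179.28659742 -64.81929593 -39.56064317]
(array([ -2.03401271,  29.52535388,  -3.1739624 , -25.65067307,
       -68.34117629,  30.20553321]), np.float64(1.0561606759123984e-05))
-180 0.006 1.467 [-22, 99, 72, 53, -154, 0]
-180 0.1 1.255 [-23, 93, 72, 57, -157, 0]
-150 0.006 1.984 [-8, 45, -58, 96, -69, 174]
-150 0.1 1.983 [-14, 47, 12, 23, -101, 0]
-120 0.006 1.35 [-13, 36, -12, 25, -66, 0]
-120 0.1 1.312 [-11, 30, -11, 28, -73, 0]
-90 0.006 0.995 [-48, 17, -28, -114, 0, 174]
-90 0.1 1.115 [-48, 8, -29, -113, 0, 174]
-60 0.006 0.652 [-43, 16, -26, -96, 0, 174]
-60 0.1 0.503 [-43, 7, -28, -96, 0, 174]
-30 0.006 0.62 [-40, 16, -26, -78, -5, 174]
-30 0.1 0.365 [-41, 7, -27, -78, -7, 174]
0 0.006 0.762 [-47, 20, -18, -60, -34, 174]
0 0.1 0.55 [-50, 13, -17, -60, -40, 174]
30 0.006 0.806 [-50, 31, 0, -48, -64, 174]
30 0.1 0.679 [-53, 25, 2, -50, -71, 174]
60 0.006 1.305 [-52, 53, 31, -50, -107, 174]
60 0.1 1.118 [-54, 47, 32, -53, -112, 174]
90 0.006 0.732 [-51, 78, 72, -75, -151, 174]
90 0.1 0.571 [-51, 71, 72, -77, -153, 174]
120 0.006 1.118 [-46, 80, 72, -87, -167, 174]
120 0.1 0.884 [-46, 72, 72, -88, -169, 174]
150 0.006 1.194 [-41, 80, 72, -90, -175, 174]
150 0.1 0.938 [-42, 73, 72, -91, -175, 174]
```

```bash
cat >> k.py <<'E'
def ikall(p,Rt,n=10,seed=0):
    rng=np.random.default_rng(seed); out=[]
    for i in range(n):
        q0=rng.uniform([-90,-20,-50,-170,-150,-170],[40,90,60,170,150,170])
        f=lambda q:np.r_[(fk(q,K)[0]-p)*10,(Rt.inv()*fk(q,K)[1]).as_rotvec()*2]
        s=least_squares(f,q0,method='lm',x_scale=50.,max_nfev=400)
        if np.abs(s.fun).max()<1e-3:
            q=(s.x+180)%360-180
            v=np.maximum(LO-q,q-HI).max()
            if not any(np.abs((q-x+180)%360-180).max()<3 for x,_ in out): out.append((q,v))
    return sorted(out,key=lambda t:t[1])
E
python3 - <<'E'
from k import *
Pc=np.radians(-73.9)
Rc0=E_('z',-73.9)
for half in (0,180):
  for a in (-45,-25,0,20):
    # grasp rotation, tool in case frame
    G=Rc0.inv()*rot(-73.9,a)*E_('z',half); g=np.array([.015,0,.012])  # TCP rel. to case centre, case frame
    st=ikall(np.array([.5897,-.0494,.025]),Rc0*G,8)
    print('GRASP',half,a,'start',[(np.round(q).astype(int).tolist(),round(v)) for q,v in st[:2]])
    for al in range(-180,180,30):
        C=E_('z',al)*U; p=T+[0,0,.006+.043]+C.apply(g)
        r=ikall(p,C*G,8)
        if r and r[0][1]<-2: print('   ',al,np.round(r[0][0]).astype(int).tolist(),round(r[0][1]),np.round(pts(r[0][0])[2],2), 'tz',np.round((C*G).apply([0,0,1]),1))
E
```

```text
GRASP 0 -45 start [([-12, 42, 6, -39, -82, 44], -44), ([142, -42, -161, -26, 70, -108], 107)]
GRASP 0 -25 start [([-33, 33, -24, 160, 54, -116], 116)]
GRASP 0 0 start [([14, 26, -24, 0, -40, 2], -2), ([14, 118, -152, -9, -180, -7], 94)]
GRASP 0 20 start [([22, 25, -43, 42, -31, -44], 43), ([-162, -123, -47, 125, 155, -55], 156)]
    120 [-51, 85, 67, -108, -171, 165] -4 [ 0.67 -0.72 -0.06] tz [-0.5  0.8  0.3]
GRASP 180 -45 start [([-38, 42, -19, 154, 70, 72], 70)]
    -180 [-16, 51, 12, 12, -95, 103] -59 [ 0.77 -0.42  0.32] tz [-0.7 -0.  -0.7]
    -120 [-6, 34, -34, 51, -56, 114] -24 [ 0.63 -0.19  0.32] tz [-0.4 -0.6 -0.7]
    0 [-52, 23, -17, -66, -38, 12] -12 [ 0.23 -0.42  0.32] tz [ 0.7  0.  -0.7]
    30 [-53, 32, -4, -53, -62, 23] -23 [ 0.27 -0.55  0.32] tz [ 0.6  0.4 -0.7]
    60 [-50, 41, 12, -42, -82, 34] -34 [ 0.37 -0.65  0.32] tz [ 0.4  0.6 -0.7]
    120 [-34, 54, 31, -19, -108, 65] -41 [ 0.63 -0.65  0.32] tz [-0.4  0.6 -0.7]
    150 [-25, 55, 27, -4, -107, 86] -45 [ 0.73 -0.55  0.32] tz [-0.6  0.4 -0.7]
GRASP 180 -25 start [([-33, 33, -24, 160, 54, 64], 65)]
    -180 [-15, 
[... 1524 characters left out ...]
-10, -155, 81] -15 [ 0.82 -0.61  0.06] tz [-0.9  0.5 -0. ]
GRASP 180 20 start [([22, 25, -43, 42, -31, 136], -15), ([-11, 25, -18, -152, 41, 7], 41)]
    -150 [-7, 75, 0, 42, -122, 101] -47 [ 0.8  -0.25 -0.06] tz [-0.8 -0.5  0.3]
    -120 [-2, 68, -27, 60, -107, 85] -31 [ 0.67 -0.12 -0.06] tz [-0.5 -0.8  0.3]
    -90 [-7, 66, -51, 86, -111, 61] -7 [ 0.5  -0.07 -0.06] tz [ 0.  -0.9  0.3]
    0 [-77, 68, -14, -106, -108, 81] -45 [ 0.15 -0.42 -0.06] tz [ 0.9 -0.   0.3]
    30 [-72, 67, 8, -91, -113, 57] -55 [ 0.2  -0.6  -0.06] tz [0.8 0.5 0.3]
    60 [-64, 71, 30, -83, -129, 37] -37 [ 0.32 -0.72 -0.06] tz [0.5 0.8 0.3]
    90 [-56, 78, 52, -85, -148, 19] -19 [ 0.5  -0.77 -0.06] tz [0.  0.9 0.3]
```

```bash
cat >> k.py <<'E'
def track(p0,R0,p1,R1,n,q):
    w=(R0.inv()*R1).as_rotvec(); worst=0;dm=0
    for i in range(1,n+1):
        qn,e=ik(p0+(p1-p0)*i/n,R0*R.from_rotvec(w*i/n),q,1e-6); worst=max(worst,e); dm=max(dm,np.abs(qn-q).max()); q=qn
    return q,worst,dm
E
python3 - <<'E'
from k import *
o=get_obs();p0=np.array(o['tool_pos']);R0=E_('xyz',o['orientation']);q0=np.array(o['joint_pos'])
for al in (-100,-110,-120,-130):
    p,S=tgt(al,.12); q,e,dm=track(p0,R0,p,S,24,q0); p2,_=tgt(al,.004); q2,e2,dm2=track(p,S,p2,S,8,q)
    print(al,np.round(p,3),np.round(q),round(e,4),round(dm,1),np.round(q2),round(e2,4),round(dm2,1),[np.round(x,2).tolist() for x in pts(q2)])
p,S=tgt(-120,.12);rows(p,S,20)
E
```

```text
-100 [ 0.502 -0.407  0.178] [-10.  20. -26.  36. -56.  -0.] 1.249 32.0 [-13.  28. -26.  32. -48.  -0.] 1.4778 1.2 [[0.27, -0.06, 0.73], [0.54, -0.12, 0.35], [0.59, -0.3, 0.41]]
-110 [ 0.505 -0.408  0.178] [-10.  24. -18.  32. -66.  -0.] 1.2157 32.5 [-13.  32. -19.  28. -57.  -0.] 1.4323 1.1 [[0.31, -0.07, 0.71], [0.6, -0.13, 0.35], [0.63, -0.31, 0.4]]
-120 [ 0.507 -0.409  0.178] [-11.  29. -11.  29. -75.  -0.] 1.3077 33.0 [-13.  36. -12.  25. -66.  -0.] 1.3537 1.1 [[0.35, -0.08, 0.69], [0.65, -0.15, 0.34], [0.67, -0.33, 0.39]]
-130 [ 0.509 -0.411  0.178] [-12.  35.  -3.  26. -84.  -0.] 1.5347 33.4 [-14.  41.  -5.  22. -75.  -0.] 1.557 1.2 [[0.38, -0.09, 0.66], [0.7, -0.17, 0.32], [0.71, -0.35, 0.38]]
[[-0.3, 0.22, 0.61, -2.9, 0.9, 2.1], [-0.3, 0.2, 0.62, -2.9, 0.9, 2.1], [-0.3, 0.18, 0.62, -2.9, 0.9, 2.1], [-0.3, 0.16, 0.63, -2.9, 0.9, 2.1], [-0.31, 0.14, 0.63, -2.9, 0.9, 2.1], [-0.31, 0.11, 0.63, -2.9, 0.9, 2.1], [-0.32, 0.09, 0.63, -2.9, 0.9, 2.1], [-0.32, 0.07, 0.63, -2.9, 0.9, 2.1], [-0.33, 0.06, 0.63, -2.9, 0.9, 2.1], [-0.34, 0.04, 0.63, -2.9, 0.9, 2.1], [-0.35, 0.02, 0.62, -2.9, 0.9, 2.1], [-0.36, -0.0, 0.62, -2.9, 0.9, 2.1], [-0.37, -0.02, 0.61, -2.9, 0.9, 2.1], [-0.38, -0.04, 0.61, -2.9, 0.9, 2.1], [-0.39, -0.05, 0.6, -2.9, 0.9, 2.1], [-0.4, -0.07, 0.59, -2.9, 0.9, 2.1], [-0.41, -0.08, 0.58, -2.9, 0.9, 2.1], [-0.42, -0.1, 0.57, -2.9, 0.9, 2.1], [-0.43, -0.11, 0.56, -2.9, 0.9, 2.1], [-0.44, -0.12, 0.55, -2.9, 0.9, 2.1]]
```

Joint 6's lower limit was mistyped, so I'll fix it and redo the check.

```bash
sed -i 's/-174.79,-.11\]);HI/-174.79,-173.66]);HI/' k.py
python3 - <<'E'
from k import *
o=get_obs();p0=np.array(o['tool_pos']);R0=E_('xyz',o['orientation']);q0=np.array(o['joint_pos'])
for al in (-75,-90,-105,-120,-135):
    p,S=tgt(al,.12); q,e,dm=track(p0,R0,p,S,20,q0); p2,_=tgt(al,.004); q2,e2,dm2=track(p,S,p2,S,8,q)
    print(al,np.round(p,3),np.round(q),round(e,4),round(dm,1),np.round(q2),round(e2,4),round(dm2,1),[np.round(x,2).tolist() for x in pts(q2)])
E
```

```text
-75 [ 0.496 -0.407  0.178] [-12.  20. -57.  96. -58. -68.] 0.3896 2.7 [-10.  34. -55.  96. -63. -81.] 0.5842 2.0 [[0.33, -0.06, 0.7], [0.34, -0.06, 0.23], [0.53, -0.07, 0.23]]
-90 [ 0.5   -0.407  0.178] [-11.  23. -56.  96. -63. -78.] 0.1178 2.9 [-10.  36. -55.  96. -65. -89.] 0.1578 1.7 [[0.35, -0.06, 0.69], [0.34, -0.06, 0.22], [0.53, -0.08, 0.22]]
-105 [ 0.503 -0.408  0.178] [ -3.  29. -45.  71. -69. -73.] 0.0344 3.6 [ -5.  39. -47.  78. -66. -86.] 0.0 1.6 [[0.38, -0.03, 0.67], [0.41, -0.04, 0.2], [0.59, -0.09, 0.22]]
-120 [ 0.507 -0.409  0.178] [ -1.  35. -31.  54. -78. -68.] 0.0059 4.4 [ -2.  44. -33.  57. -71. -78.] 0.0 1.2 [[0.42, -0.02, 0.63], [0.52, -0.02, 0.18], [0.67, -0.13, 0.22]]
-135 [ 0.51  -0.412  0.178] [ -3.  41. -17.  42. -88. -66.] 0.0 5.5 [ -3.  49. -19.  43. -81. -73.] 0.0 1.1 [[0.45, -0.03, 0.6], [0.63, -0.04, 0.17], [0.74, -0.18, 0.22]]
```

>>> play_rows:
  plan:
    - [-0.3,0.2,0.6,-2.9,0.9,2.1]
    - [-0.3,0.2,0.6,-2.9,0.9,2.1]
    - [-0.3,0.2,0.6,-2.9,0.9,2.1]
    - [-0.3,0.2,0.6,-2.9,0.9,2.1]
    - [-0.3,0.1,0.6,-2.9,0.9,2.1]
    - [-0.3,0.1,0.6,-2.9,0.9,2.1]
    - [-0.3,0.1,0.6,-2.9,0.9,2.1]
    - [-0.3,0.1,0.6,-2.9,0.9,2.1]
    - [-0.3,0.1,0.6,-2.9,0.9,2.1]
    - [-0.3,0,0.6,-2.9,0.9,2.1]
    - [-0.3,0,0.6,-2.9,0.9,2.1]
    - [-0.4,0,0.6,-2.9,0.9,2.1]
    - [-0.4,0,0.6,-2.9,0.9,2.1]
    - [-0.4,0,0.6,-2.9,0.9,2.1]
    - [-0.4,-0.1,0.6,-2.9,0.9,2.1]
    - [-0.4,-0.1,0.6,-2.9,0.9,2.1]
    - [-0.4,-0.1,0.6,-2.9,0.9,2.1]
    - [-0.4,-0.1,0.6,-2.9,0.9,2.1]
    - [-0.4,-0.1,0.6,-2.9,0.9,2.1]
    - [-0.4,-0.1,0.6,-2.9,0.9,2.1]

```text
clock: 9.13
tool_pos: [0.5057, -0.4095, 0.1821]
orientation: [-179.8, -65.7, -121.4]
force: [0.0, -0.6, 0.2]
opening: 0.0578
gripper_force: 30.0
```

>>> play_rows:
  plan:
    - [0,0,0,0,0,0]
    - [0,0,0,0,0,0]

```text
clock: 9.3
tool_pos: [0.5057, -0.4098, 0.1817]
orientation: [179.9, -65.7, -121.0]
force: [-1.0, 0.5, -0.2]
opening: 0.0576
gripper_force: 30.0
```

Run:
```python
from k import *
o=get_obs();p=np.array(o['tool_pos']);Q=E_('xyz',o['orientation']);q=np.array(o['joint_pos'])
print(np.round(q,1),p,'foot',p+Q.apply(foot),'up',(Q*rel).apply([1,0,0]))
for c in ['side','top']:
    s=snap(c,c+'3.png')
    for t in ['blue_case_foot','blue_case_label']:
        print(c,t,[(np.round(d['position'],3),round(d['score'],2)) for d in spot_point(c,t)])
p1,S=tgt(-120,.02); print(track(p,Q,p1,S,10,q)); rows(p1,S,10)
```

```text
[ -1.4  35.3 -30.7  53.8 -78.9 -68.9] [ 0.50570574 -0.40975149  0.18169116] foot [ 0.49739174 -0.42288855  0.12369405] up [0.00390074 0.01595632 0.99986508]
side blue_case_foot [(array([ 0.56, -0.15,  0.01]), 0.83), (array([ 0.5  , -0.418,  0.124]), 0.64)]
side blue_case_label [(array([ 0.5  , -0.418,  0.208]), 0.93), (array([ 0.489, -0.435,  0.162]), 0.39)]
top blue_case_foot [(array([ 0.5  , -0.424,  0.126]), 0.77), (array([ 0.56 , -0.148,  0.009]), 0.62)]
top blue_case_label [(array([ 0.499, -0.422,  0.21 ]), 0.91)]
(array([ -1.99730647,  42.59051597, -33.26318599,  56.82342404,
       -72.09094939, -76.60083949]), np.float64(5.470268682472579e-11), np.float64(0.7805094315079515))
[[-0.97, -0.01, 0.42, 0.1, -0.1, -0.1], [-0.97, -0.01, 0.42, 0.1, -0.1, -0.1], [-0.97, -0.01, 0.43, 0.1, -0.1, -0.1], [-0.97, -0.01, 0.43, 0.1, -0.1, -0.1], [-0.96, -0.01, 0.43, 0.1, -0.1, -0.1], [-0.96, -0.02, 0.43, 0.1, -0.1, -0.1], [-0.96, -0.02, 0.43, 0.1, -0.1, -0.1], [-0.96, -0.02, 0.43, 0.1, -0.1, -0.1], [-0.96, -0.02, 0.43, 0.1, -0.1, -0.1], [-0.96, -0.02, 0.44, 0.1, -0.1, -0.1]]
```

View pics/side3.png

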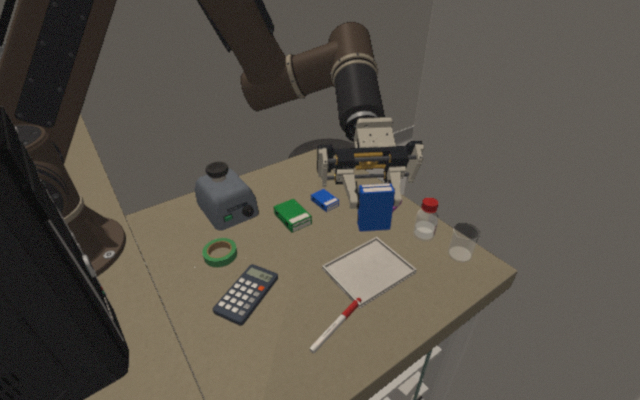

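Side view: the case hangs upright at (375,207), label on top, above the tray. The cameras and my kinematics agree (foot at about (0.499,-0.421,0.124)), and the bottle is clear. Lowering now.

>>> play_rows:
  plan:
    - [-1.0,0,0.4,0.1,-0.1,-0.1]
    - [-1.0,0,0.4,0.1,-0.1,-0.1]
    - [-1.0,0,0.4,0.1,-0.1,-0.1]
    - [-1.0,0,0.4,0.1,-0.1,-0.1]
    - [-1.0,0,0.4,0.1,-0.1,-0.1]
    - [-1.0,0,0.4,0.1,-0.1,-0.1]
    - [-0.9,0,0.4,0.1,-0.1,-0.1]
    - [-0.9,0,0.5,0.1,-0.1,-0.1]
    - [-0.9,0,0.5,0.1,-0.1,-0.1]
    - [-0.9,0,0.5,0.1,-0.1,-0.1]
    - [0,0,0,0,0,0]
    - [0,0,0,0,0,0]

```text
clock: 10.6
tool_pos: [0.5052, -0.4088, 0.0773]
orientation: [178.9, -64.7, -118.8]
force: [0.6, 0.8, -0.1]
opening: 0.0577
gripper_force: 30.0
```

Run:
```python
from k import *
o=get_obs();p=np.array(o['tool_pos']);Q=E_('xyz',o['orientation'])
print(p,o['force'],'foot',p+Q.apply(foot),'up',(Q*rel).apply([1,0,0]))
p1,S=tgt(-120,.006); rows(p1,S,4)
print('down 1mm',Q.inv().apply([0,0,-.1]))
```

```text
[ 0.5052162  -0.4087953   0.07725659] [ 0.61776084  0.75728709 -0.07224451] foot [ 0.4972858  -0.42102486  0.01900785] up [ 0.00196461 -0.00267144  0.9999945 ]
[[-0.3, -0.04, 0.13, -0.1, 0.0, 0.1], [-0.3, -0.04, 0.13, -0.1, 0.0, 0.1], [-0.3, -0.04, 0.13, -0.1, 0.0, 0.1], [-0.3, -0.04, 0.13, -0.1, 0.0, 0.1]]
down 1mm [-0.09043793 -0.00083291  0.04266483]
```

Foot at z≈19 mm, target 4 mm. Going down gently and watching the force.

>>> play_rows:
  plan:
    - [-0.3,0,0.14,0,0,0]
    - [-0.3,0,0.14,0,0,0]
    - [-0.3,0,0.14,0,0,0]
    - [-0.18,0,0.09,0,0,0]
    - [0,0,0,0,0,0]
    - [0,0,0,0,0,0]

```text
clock: 11.1
tool_pos: [0.5055, -0.4086, 0.0658]
orientation: [179.0, -64.7, -118.9]
force: [-0.7, -0.0, -1.6]
opening: 0.0579
gripper_force: 30.0
```

>>> play_rows:
  plan:
    - [-0.09,0,0.04,0,0,0]
    - [0,0,0,0,0,0]
    - [0,0,0,0,0,0]

```text
clock: 11.35
tool_pos: [0.5056, -0.4086, 0.0649]
orientation: [179.1, -64.7, -118.9]
force: [-0.1, -0.1, -1.0]
opening: 0.0583
gripper_force: 30.0
```

>>> play_rows:
  plan:
    - [-0.09,0,0.04,0,0,0]
    - [0,0,0,0,0,0]
    - [0,0,0,0,0,0]

```text
clock: 11.6
tool_pos: [0.5055, -0.4085, 0.0638]
orientation: [179.0, -64.7, -118.9]
force: [0.3, 0.2, -1.1]
opening: 0.0579
gripper_force: 30.0
```

>>> play_rows:
  plan:
    - [-0.09,0,0.04,0,0,0]
    - [0,0,0,0,0,0]
    - [0,0,0,0,0,0]

```text
clock: 11.85
tool_pos: [0.5055, -0.4085, 0.0628]
orientation: [179.0, -64.7, -118.9]
force: [0.5, 0.3, -0.7]
opening: 0.0573
gripper_force: 30.0
```

>>> play_rows:
  plan:
    - [-0.09,0,0.04,0,0,0]
    - [0,0,0,0,0,0]
    - [0,0,0,0,0,0]

```text
clock: 12.1
tool_pos: [0.5056, -0.4085, 0.0625]
orientation: [179.1, -64.8, -118.9]
force: [-0.4, 1.7, 4.3]
opening: 0.0575
gripper_force: 30.0
```

Contact (4.3 N upward). Releasing.

>>> play_rows:
  plan:
    - [0,0,0,0,0,0]
    - [0,0,0,0,0,0]
    - [0,0,0,0,0,0]
    - [0,0,0,0,0,0]
    - [0,0,0,0,0,0]
    - [0,0,0,0,0,0]
    - [0,0,0,0,0,0]
    - [0,0,0,0,0,0]
  grip: 8.7

```text
clock: 12.77
tool_pos: [0.5055, -0.4085, 0.0619]
orientation: [179.0, -64.7, -118.9]
force: [-0.2, 0.2, 1.1]
opening: 0.0871
gripper_force: 0.0
```

>>> play_rows:
  plan:
    - [0,0,-0.5,0,0,0]
    - [0,0,-1,0,0,0]
    - [0,0,-1.5,0,0,0]
    - [0,0,-1.5,0,0,0]
    - [0,0,-1.5,0,0,0]
    - [0,0,-1.5,0,0,0]
    - [0,0,-1.5,0,0,0]
    - [0,0,0,0,0,0]
    - [0,0,0,0,0,0]
    - [0,0,0,0,0,0]

```text
clock: 13.6
tool_pos: [0.546, -0.3378, 0.1002]
orientation: [179.0, -64.7, -118.8]
force: [-0.2, -0.3, 0.1]
opening: 0.0868
gripper_force: 0.0
```

Run:
```python
from h import *
print(get_obs()['force'],get_obs()['joint_pos'])
for c in ['side','top']:
    s=snap(c,c+'4.png')
    for t in ['blue_case_foot','blue_case_label','green_case']:
        print(c,t,[(np.round(d['position'],3),round(d['score'],2)) for d in spot_point(c,t)])
```

```text
[-0.18804129 -0.30006373  0.05872163] [  5.64346842  42.58208482 -27.80421756  48.99888737 -76.94877713
 -73.25157106]
side blue_case_foot [(array([ 0.497, -0.416,  0.004]), 0.93), (array([ 0.563, -0.15 ,  0.006]), 0.78)]
side blue_case_label [(array([ 0.5  , -0.416,  0.086]), 0.74), (array([ 0.566, -0.21 ,  0.009]), 0.74)]
side green_case [(array([ 0.462, -0.184,  0.   ]), 0.74)]
top blue_case_foot [(array([ 0.498, -0.422,  0.008]), 0.9), (array([ 0.557, -0.144,  0.009]), 0.64)]
top blue_case_label [(array([ 0.499, -0.424,  0.089]), 0.72), (array([ 0.564, -0.205,  0.008]), 0.69)]
top green_case [(array([ 0.461, -0.188, -0.004]), 0.96)]
```

View pics/side4.png

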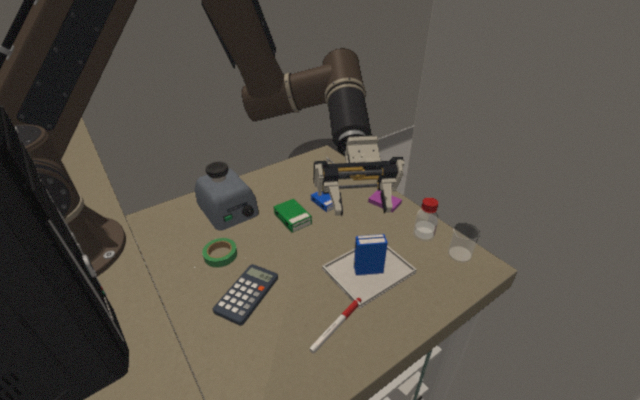

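The side view shows the case standing free and upright in the tray at (370,255), with its label on top. The green case is in its place at (293,214), and the gripper is clear.

```bash
python3 -c "
from plant import *
print(close_job())"
```

```text
the job is handed in; nothing more can be done
None
```

The blue case stands by itself on its plain end in the tray, label up and released; the green case is where it started, and I handed the job in at about 13.7 s (no verdict was returned).

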